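# Lock the bayonet cap on the flour container

## Robot

A 6-joint arm with a two-finger parallel gripper is mounted at the origin on the work surface. World frame = base frame: x ahead of the robot, y to its left, z up, the work surface at z = 0. Lengths are in mm, angles in rad, forces in N, time in s.
With the tool pointing down it reaches from about 350 to 975 mm from the base axis. Payload 7.1 kg.
Tool frame: the origin (TCP) lies at the very end of the fingers, on their centre line; the grasp point (between the pads) lies 19 mm behind it (ctrl.grasp_offset is the distance from the TCP to the grasp point, in mm); z points along the fingers, y is the line along which they close (so a half turn about z gives the same grasp; the last joint's range is limited). The gripper opens to 88 mm and grips with 3 to 60 N. Pads are 20 mm wide; open, the fingers measure 115 mm over their backs; the gripper's body (75 mm by 178 mm) begins 61 mm behind the grasp point.
Start: joints at [1.183, 0.423, 1.63, -0, 1.089, -0.019], TCP at [225.278, 582.97, 222.675] pointing down, gripper open.
Joint ranges: [-3, 3], [-0.9, 2.11], [0.09, 2.58], [-1.31, 4.45], [0.11, 2.69], [-2.54, 2.54]. Speed limits (rad/s): [2.39, 2.39, 3.01, 3.14, 3.14, 3.14].

## Interface

Orientations are given as a rotation vector (axis times angle).
In Python, from workcell import ctrl, viewer, ticket, models gives the robot as it stands.
- The arm moves only by the tool play_rows, never from a script. Its arguments are lists of equal length, an entry for each row: "dp": the shift along the world's x, y, z in mm, a list of three; "yaw": the turn about the world's z in degrees. In form: {"dp": [[tx, ty, tz], ...], "yaw": [yaw, ...]}. A call has 1 to 8 rows; each row shifts and turns the commanded pose from where the row before left it; what a row does not reach is not made up. A row lasts 1/12 s, in which the tool goes at most 41.7 mm and 7.16 degrees, less where a joint would pass 70% of its speed; a pose out of reach is approached as far as the arm can. A call is refused whole if a number of a shift passes 41.7 or a number of a turn 7.16, either way. A call with a gripper value outside its range is refused whole. "gripper" is the closure, from 0 (fully open) to 1 (shut), set as the call begins (left out, the last holds). The fingers move at their own pace and stop on an object; the grip force is fixed at half the most. Time passes only in rows, so rows that do not move let the fingers close. It gives the time, the measured TCP pose, the force, the opening and the grip force at its end, in the units of the state.
- ctrl.get_obs(): the state, without advancing time (a new reading comes with each control period).
- viewer.get_image(name): name is "scene" or "top"; returns a dict with "pixels" (420x560x3 uint8, red, green, blue), "range_z" (420x560 float32, mm along the optical axis (not along the pixel's ray), 0 where there is no reading), "fx", "fy", "cx", "cy" (pixels), "T" (4x4, takes a point from camera to world coordinates). Camera axes: x right, y up, looking along -z (the intrinsics and any distortion apply to the point x, -y, -z); pixel columns grow to the right and rows downward; lengths in mm; the calibration is good to about 2 mm. A picture is of the moment at which its call begins.
- ticket.close_job(): hands the job in; it is judged then, once.
Trained networks look in a picture, given as the dict that the camera call returned (one of the last four; its "shot" number tells which), for a name from the list of things; names that differ only in an ending like _2 or _b are one class to them, and where a whole thing is asked for, a point or a joint stands for the part that bears it (a point fixed in the world has none). Each returns a list of dicts, best first, with "conf" (0 to 1); they miss things now and then, are a little off and sometimes report something else, mostly with a low value. They report only what shows in the picture. A call takes as long as a camera call. They do not tell look-alikes from the thing itself.
- models.look_for(picture, name): "bbox" ([centre column, centre row, width, height] in pixels, round what is visible of it).
- models.landmark_of(picture, name): "location" ([column, row] in pixels: a listed point, or the origin of a listed thing).
The state is a dict: "t": time; "qpos": joint angles; "qvel": joint speeds; "joint_torque": joint torques, N m; "ee_pos": TCP position; "orientation": TCP orientation; "ft_force": force on the tool from outside, world axes, zero at the start; "moment": the same for the moment, N m; "width": finger opening in mm; "grasp_force": force on a finger pad.
Only numpy, scipy, OpenCV 4.12 (cv2) and the standard library are available. Lean on these libraries where they do the work, as an engineer would, in place of code of your own. Each camera call takes 0.05 s, during which the arm holds its last target. There are 200 camera calls.

## Task

Close the white container on the counter: take its winged cap from the cooling rack, line the cap's two lugs up with the two slots in the container's mouth, press it down against the spring and twist it clockwise (seen from above) a quarter turn to the stop so that it is locked. Then let go, and leave the basket, the whisk and the trivet where they are.

Things in the scene. Friction and masses are not known exactly. Their poses are not given: they have to be found in the camera images.
- cap_center (a point): White plastic twist cap, loose, 58 mm tall, about 0.12 kg, upright on the rack; point on its axis half-way up (29 mm over its lowest face). Plug 68 mm diameter, 22 mm tall; on it a disc 100 mm diameter, 6 mm thick (top 1 mm below this point); on that a wing grip along the cap's x: 60 mm long, 14 mm thick, 30 mm tall (top 29 mm above this point). Same after a half turn.
- cap_lug (a point): Outer end of one of the cap's two lugs, 43 mm from its axis on its +x (the other on its -x), 20.5 mm below cap_center. The lugs stick out of the plug under the ends of the wing grip, hidden below the disc from above; each is 14 mm wide and 5 mm thick. The cap's x, y, z axes.
- tub: White plastic container, fixed to the counter by a black foot; 104 mm outer diameter, 110 mm tall, open on top; origin at the centre of its underside, z up. Two slots in its lip lie on its +x and -x, with an upright rib outside under each. Cap lugs enter only with the cap's x along the container's x, either way round; under the lip they turn clockwise from above 92 degrees to a stop, never the other way.
- tub_mouth (a point): Centre of the container's mouth, level with the rim, 110 mm above the counter; axes as the container's. The lip is 8 mm thick, its opening 73 mm across; the slots are 20 mm wide and reach 47 mm from the axis. Cap centre over the counter: 133 mm with lugs on top of the lip, 117 mm pressed right down (disc on rim, lugs 3 mm clear under the lip), 120 mm once turned and let go.
- plate (a joint): Travel (m, 0 to 0.013, down positive) of the sprung grey plate inside the container that carries the cap. It pushes up with 3 N at 0 plus 250 N/m. A cap laid in the slots rests on it unpressed (cap centre 126.5 mm over the counter, cannot turn); 0.0095 is the cap pressed right down; about 0.0065 when locked and let go.
- rack: Steel wire cooling rack, fixed, 300 mm by 210 mm (its y by x), standing in an aluminium sheet pan 330 mm by 240 mm, 22 mm tall; origin at its centre at counter height. The wires' tops are 40 mm above the counter; the cap stands on them.
- basket_center (a point): Bystander: round rattan proofing basket, 206 mm wide, 80 mm tall, loose; this point at its centre half-way up.
- whisk_center (a point): Bystander: beechwood dough whisk with a flat wire loop, 370 mm long along its x, loose, lying beyond the work; this point near the middle of the whisk, 11 mm above the counter.
- trivet_center (a point): Bystander: black silicone trivet shaped as an oven mitt, about 175 by 150 mm, 9 mm thick, loose, flat on the counter; this point at its middle.
Mind the look-alikes: they are no part of the job. Leave any green or yellow look-alike of the part that bears cap_center alone.

How it is judged (in metres and radians):
At the end, for the whole second after the job is handed in: The cap is locked on the container, let go and at rest: its axis within 5 mm of the container's, its centre 114 to 122.5 mm above the container's underside (lugs below the lip), tilted less than 0.06 rad, its wing within 0.3 rad of square to the line through the two slots (horizontal distance between cap_center and tub_mouth below 0.005 m and z of cap_center in the frame of tub between 0.114 and 0.1225 m and angle between cap_center's own z axis and vertical below 0.06 rad and angle between the x axis of cap_center and the y axis of tub, either way round below 0.3 rad and linear speed of cap below 0.02 m/s); the robot touches nothing.
It fails at once if the basket is moved more than 3 cm (distance of basket_center from where it was at the start of the episode above 0.03 m).
It fails at once if the whisk is moved more than 3 cm (distance of whisk_center from where it was at the start of the episode above 0.03 m).
It fails at once if the trivet is moved more than 3 cm (distance of trivet_center from where it was at the start of the episode above 0.03 m).
It fails at once if the cap, with its lugs under the lip, is forced anticlockwise past the slots (by more than about 25 degrees) (horizontal distance between cap_center and tub_mouth below 0.01 m and z of cap_center in the frame of tub below 0.1225 m and ((x of cap_lug in the frame of tub above 0.012 m and y of cap_lug in the frame of tub above 0.018 m) or (x of cap_lug in the frame of tub below -0.012 m and y of cap_lug in the frame of tub below -0.018 m))).
It also fails if it takes over 48 s, if anything falls off the work surface, if the arm or the gripper's body presses on something with over 40 N, if the wrist force passes 120 N, or if a joint passes its speed limit or range.

## Working session

There is one attempt and no reset: what is moved stays moved. The work goes in short steps, Python scripts to look and compute and a tool call to move; the robot and the scene stay as the last step left them, time stands still between calls to the robot, and variables do not carry over. Pictures are saved under pics/ and viewed, at most 10 in all, crops included, and the job is handed in when it is done.

Besides the shell and the picture viewer there is one more tool, called after "Emit:" in YAML: its name, and indented under it one key for each argument. play_rows: Moves the arm, as the interface text tells. Its arguments: {"type":"object","properties":{"dp":{"type":"array"},"yaw":{"type":"array"},"gripper":{"type":"number"}},"required":["dp","yaw"]}

```bash
mkdir -p pics; cat > h.py <<'E'
import numpy as np,cv2
from workcell import ctrl,viewer,ticket,models
def ray(im,c,r):
    d=np.array([(c-im['cx'])/im['fx'],-(r-im['cy'])/im['fy'],-1.]); T=np.array(im['T']); return T[:3,:3]@d,T[:3,3]
def atz(im,c,r,z):
    d,o=ray(im,c,r); return o+d*(z-o[2])/d[2]
def cloud(im):
    z=im['range_z']; r,c=np.mgrid[:z.shape[0],:z.shape[1]]
    p=np.stack([(c-im['cx'])/im['fx']*z,-(r-im['cy'])/im['fy']*z,-z],-1); T=np.array(im['T']); return p@T[:3,:3].T+T[:3,3]
def save(im,n,crop=None,s=1):
    p=im['pixels'][:,:,::-1]
    if crop: a,b,c,d=crop; p=p[b:d,a:c]
    cv2.imwrite('pics/'+n,cv2.resize(p,None,fx=s,fy=s,interpolation=cv2.INTER_CUBIC))
E
python3 - <<'E'
from h import *
ims={n:viewer.get_image(n) for n in('scene','top')}
print([k for k in ims['top']],ims['top']['T'])
for n,im in ims.items():
    for t in('cap_center','tub_mouth','tub','cap_lug','rack','basket_center','whisk_center','trivet_center'):
        print(n,t,[(np.round(x['location']).tolist(),round(x['conf'],2)) for x in models.landmark_of(im,t)][:4])
    print([(x['bbox'],x['conf']) for x in models.look_for(im,'cap_center')])
    save(im,n+'0.png')
np.savez('i0.npz',**{n+k:v for n in ims for k,v in ims[n].items() if k in('pixels','range_z','fx','fy','cx','cy','T')})
E
```

```text
['pixels', 'range_z', 'fx', 'fy', 'cx', 'cy', 'T', 'shot'] [[ 1.68012472e-02  9.90615483e-01 -1.35641744e-01  3.59345648e+02]
 [-9.99785630e-01  1.50029651e-02 -1.42690295e-02  3.89282140e+00]
 [-1.21000932e-02  1.35852404e-01  9.90655193e-01  1.83071311e+03]
 [ 0.00000000e+00  0.00000000e+00  0.00000000e+00  1.00000000e+00]]
scene cap_center [([423.0, 182.0], 0.94), ([400.0, 237.0], 0.77), ([356.0, 186.0], 0.71), ([299.0, 286.0], 0.24)]
scene tub_mouth [([191.0, 200.0], 0.84)]
scene tub [([196.0, 220.0], 0.77), ([362.0, 202.0], 0.67)]
scene cap_lug [([399.0, 253.0], 0.82), ([404.0, 180.0], 0.67), ([363.0, 201.0], 0.66)]
scene rack [([196.0, 221.0], 0.2)]
scene basket_center [([130.0, 281.0], 0.9)]
scene whisk_center [([299.0, 291.0], 0.81)]
scene trivet_center [([117.0, 222.0], 0.86)]
[([356.4, 186.8, 30.1, 26.3], 0.98), ([423.2, 183.9, 34.9, 25.3], 0.96), ([401.6, 239.1, 31.5, 32.8], 0.76), ([193.1, 202.2, 20.2, 18.2], 0.44)]
top cap_center [([210.0, 207.0], 0.8), ([194.0, 154.0], 0.79), ([142.0, 198.0], 0.79)]
top tub_mouth [([350.0, 239.0], 0.92)]
top tub [([350.0, 242.0], 0.59), ([206.0, 211.0], 0.41)]
top cap_lug [([151.0, 209.0], 0.92), ([205.0, 196.0], 0.83), ([199.0, 146.0], 0.78)]
top rack [([225.0, 223.0], 0.67), ([205.0, 195.0], 0.56)]
top basket_center [([416.0, 195.0], 0.8)]
top whisk_center [([296.0, 144.0], 0.58)]
top trivet_center [([418.0, 266.0], 0.82)]
[([208.7, 207.0, 25.7, 26.4], 0.89), ([143.9, 197.0, 26.6, 24.4], 0.71), ([308.8, 145.2, 71.3, 11.3], 0.63), ([350.0, 243.3, 41.2, 38.8], 0.58), ([194.8, 154.8, 29.0, 24.7], 0.55)]
```

View pics/top0.png

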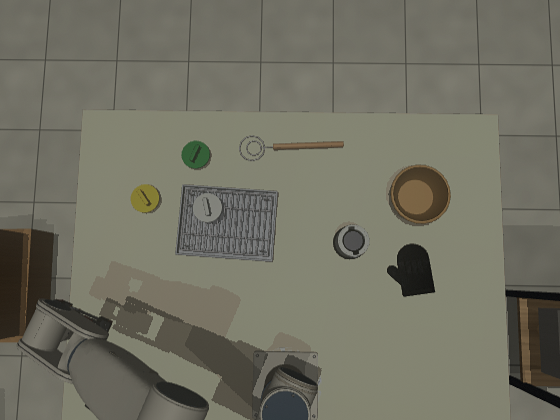

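View pics/scene0.png

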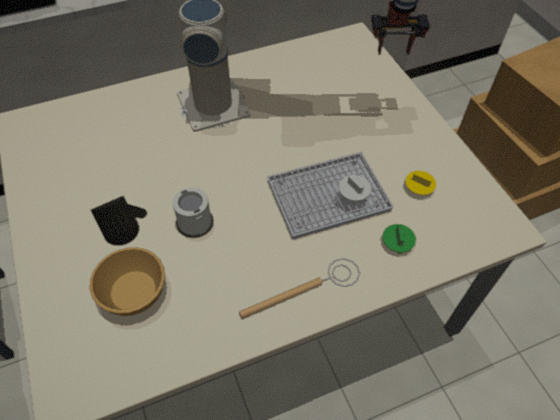

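Candidates for the cap: white on rack (top 208,207 / scene 355,187), green (top 196,155), yellow (top 145,198). I choose the white one on the rack. The container is at top (350,241).

```bash
python3 - <<'E'
from h import *
f=np.load('i0.npz')
tiles=[]
for n,cc,ct in(('top',(208,207),(350,241)),('scene',(355,187),(192,205))):
    im={k:f[n+k] for k in('pixels','range_z','fx','fy','cx','cy','T')}
    P=cloud(im); px=im['pixels'].astype(int)
    for (c,r),zs,nm in((cc,((90,105),(62,76)),'cap'),(ct,((103,118),),'tub')):
        sl=(slice(r-32,r+32),slice(c-36,c+36))
        for lo,hi in zs:
            m=(P[sl][...,2]>lo)&(P[sl][...,2]<hi)
            q=P[sl][m]; 
            if len(q)<5: print(n,nm,lo,len(q));continue
            ctr=q.mean(0); (cx,cy),sz,a=cv2.minAreaRect(q[:,:2].astype(np.float32)); (ex,ey),er=cv2.minEnclosingCircle(q[:,:2].astype(np.float32))
            w,v=np.linalg.eigh(np.cov(q[:,:2].T)); ang=np.degrees(np.arctan2(v[1,1],v[0,1]))
            print(n,nm,lo,len(q),ctr.round(1),'rect',np.round([cx,cy,*sz,a],1),'circ',np.round([ex,ey,er],1),'pca',round(ang,1),np.sqrt(w).round(1))
        p=np.ascontiguousarray(im['pixels'][sl][:,:,::-1]); tiles.append(cv2.resize(p,(396,300),interpolation=cv2.INTER_CUBIC)[:300])
cv2.imwrite('pics/crop.png',np.vstack([np.hstack(tiles[:2]),np.hstack(tiles[2:])]))
E
```

```text
top cap 90 72 [588.4 271.2  97.7] rect [589.5 271.7  59.1  14.7  11.9] circ [590.5 267.   29.6] pca -166.7 [ 4.2 17.4]
top cap 62 504 [588.9 271.6  68.7] rect [589.4 271.8  96.9  96.4   3.9] circ [590.1 271.5  50.1] pca 105.7 [25.7 26.9]
top tub 103 377 [ 482.8 -216.9  109.8] rect [ 482.7 -218.2   98.7  101.7    2.3] circ [ 483.3 -216.9   52.4] pca 98.8 [29.4 32.3]
scene cap 90 93 [591.8 269.6  97.3] rect [591.1 270.8  62.3  20.1  10.3] circ [591.5 268.3  31.3] pca -167.4 [ 4.9 17.9]
scene cap 62 513 [593.8 267.5  69. ] rect [588.3 270.2  96.8 101.6  67.7] circ [590.6 272.3  52.6] pca 88.2 [25.7 27.3]
scene tub 103 461 [ 485.4 -219.5  110.3] rect [ 483.6 -218.   102.1  103.5   73.9] circ [ 483.8 -218.5   54.3] pca 149.0 [30.9 32.4]
```

View pics/crop.png

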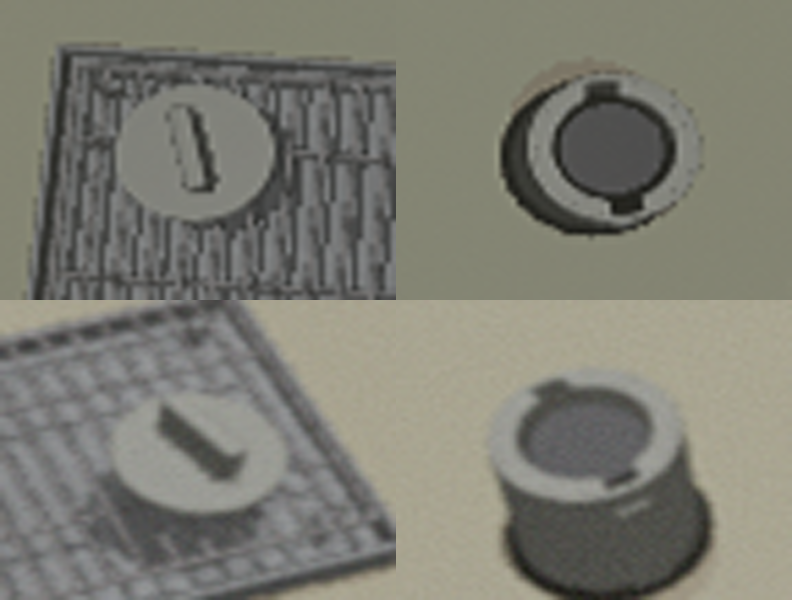

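The picture confirms a white wing cap standing near the upper-left of the rack, wing about 13° off world x. The tub has dark slots at crop (600,88) and (628,205), so its line is about 11° off x. Next I refine the slot angle and get the tool yaw.

```bash
python3 - <<'E'
from h import *
from scipy.spatial.transform import Rotation as R
f=np.load('i0.npz')
for n,c0 in(('top',(483,-217.5)),('scene',(483.8,-218.3))):
    im={k:f[n+k] for k in('pixels','range_z','fx','fy','cx','cy','T')}
    T=im['T']; g=cv2.cvtColor(im['pixels'],cv2.COLOR_RGB2GRAY).astype(np.float32)
    def samp(x,y,z):
        p=(np.stack([x,y,np.full_like(x,z)],-1)-T[:3,3])@T[:3,:3]
        c=im['fx']*p[...,0]/-p[...,2]+im['cx']; r=-im['fy']*p[...,1]/-p[...,2]+im['cy']
        return cv2.remap(g,c.astype(np.float32),r.astype(np.float32),cv2.INTER_LINEAR)
    # rim center refine: white ring 37..51 brightest vs outside/inside
    a=np.radians(np.arange(0,360,2.)); 
    rr=np.arange(40,46.1,1)
    A,Q=np.meshgrid(a,rr); s=samp(c0[0]+Q*np.cos(A),c0[1]+Q*np.sin(A),110.).mean(0)
    for cen in(12,192):
        d=(np.degrees(a)-cen+180)%360-180; m=abs(d)<40; w=np.clip(np.median(s)-15-s[m],0,None); print(n,cen,'slot at',round(cen+(w*d[m]).sum()/w.sum(),1),s[m].round()[::2].astype(int))
        ang=np.radians(cen+(w*d[m]).sum()/w.sum());print((np.array(c0)+43.5*np.array([np.cos(ang),np.sin(ang)])).round(1))
o=ctrl.get_obs(); M=R.from_rotvec(o['orientation']).as_matrix(); print(M.round(3),o['width'],o['ft_force'],ctrl.grasp_offset,o['t'])
print('tool y yaw',np.degrees(np.arctan2(M[1,1],M[0,1])))
E
```

```text
top 12 slot at 10.3 [ 69  66  65  64  64  68  94 129 133 134 133 133 133 132 132 130 131 134
 116  84]
[ 525.8 -209.7]
top 192 slot at 190.1 [130 130 131 132 130 134  62  39  38  40  41  40  61 124 131 131 131 131
 131 126]
[ 440.2 -225.1]
scene 12 slot at 9.9 [111 115 111 102 108 115 130 146 148 152 154 153 151 153 148 147 148 148
 141 117]
[ 526.6 -210.8]
scene 192 slot at 189.0 [140 140 139 138 135 123 100  81  76  77  79  85 110 135 140 143 142 141
 143 146]
[ 440.8 -225.1]
[[-0.933  0.36   0.   ]
 [ 0.36   0.933 -0.   ]
 [-0.    -0.    -1.   ]] 87.92917694276493 [-0.18512795 -0.47207752  0.70739535] 18.700000000000003 1.0
tool y yaw 68.87010959479458
```

Emit:
play_rows:
  dp:
    - [23,-19.5,-5]
    - [23,-19.5,-5]
    - [23,-19.5,-5]
    - [23,-19.5,-5]
    - [23,-19.5,-5]
    - [23,-19.5,-5]
    - [23,-19.5,-5]
    - [23,-19.5,-5]
  yaw: [2.1,2.1,2.1,2.1,2.1,2.1,2.1,2.1]
  gripper: 0

```text
t: 1.67
ee_pos: [410.3, 426.0, 182.6]
orientation: [0.116, 3.139, 0.0]
ft_force: [-1.2, -0.6, 0.1]
width: 87.9
grasp_force: 0.0
```

Emit:
play_rows:
  dp:
    - [23,-19.5,-5]
    - [23,-19.5,-5]
    - [23,-19.5,-5]
    - [23,-19.5,-5]
    - [23,-19.5,-5]
    - [23,-19.5,-5]
    - [23,-19.5,-5]
    - [0,0,0]
  yaw: [2.1,2.1,2.1,2.1,2.1,2.1,2.5,0]

```text
t: 2.33
ee_pos: [573.6, 287.1, 146.9]
orientation: [-0.293, 3.127, -0.001]
ft_force: [-1.0, 0.1, -0.7]
width: 88.0
grasp_force: 0.0
```

Emit:
play_rows:
  dp:
    - [8.2,-8,-3]
    - [8.2,-8,-3]
    - [0,0,-18]
    - [0,0,-18]
    - [0,0,-18]
    - [0,0,-14]
    - [0,0,0]
    - [0,0,0]
  yaw: [1,1,0,0,0,0,0,0]

```text
t: 3.0
ee_pos: [586.1, 274.6, 73.1]
orientation: [0.349, -3.12, 0.001]
ft_force: [-0.2, -0.4, -0.1]
width: 88.0
grasp_force: 0.0
```

Emit:
play_rows:
  dp:
    - [0,0,0]
    - [0,0,0]
    - [0,0,0]
    - [0,0,0]
    - [0,0,0]
    - [0,0,0]
    - [0,0,0]
    - [0,0,0]
  yaw: [0,0,0,0,0,0,0,0]
  gripper: 1

```text
t: 3.67
ee_pos: [586.7, 274.5, 73.7]
orientation: [-0.349, 3.122, 0.0]
ft_force: [0.5, -0.7, 0.6]
width: 38.0
grasp_force: 0.0
```

Emit:
play_rows:
  dp:
    - [3.3,-3.2,0]
    - [0,0,0]
    - [0,0,0]
    - [0,0,0]
    - [0,0,0]
    - [0,0,0]
    - [0,0,0]
    - [0,0,0]
  yaw: [0,0,0,0,0,0,0,0]

```text
t: 4.33
ee_pos: [589.9, 271.3, 73.6]
orientation: [0.349, -3.122, 0.0]
ft_force: [-0.4, -0.9, -0.3]
width: 13.6
grasp_force: 30.0
```

Emit:
play_rows:
  dp:
    - [0,0,10]
    - [0,0,25]
    - [0,0,30]
    - [-3,-15,30]
    - [-5.3,-25,15]
    - [-5.3,-25,0]
    - [-5.3,-25,0]
    - [-5.3,-25,0]
  yaw: [0,0,0,0,-0.2,-0.2,-0.2,-0.2]

```text
t: 5.0
ee_pos: [565.7, 155.4, 185.1]
orientation: [-0.328, 3.123, 0.0]
ft_force: [0.4, -0.1, -1.5]
width: 13.8
grasp_force: 30.0
```

Emit:
play_rows:
  dp:
    - [-5.3,-25,0]
    - [-5.3,-25,0]
    - [-5.3,-25,0]
    - [-5.3,-25,0]
    - [-5.3,-25,0]
    - [-5.3,-25,0]
    - [-5.3,-25,0]
    - [-5.3,-25,0]
  yaw: [-0.2,-0.2,-0.2,-0.2,-0.2,-0.2,-0.2,-0.2]

```text
t: 5.67
ee_pos: [523.1, -44.9, 184.5]
orientation: [-0.284, 3.128, -0.0]
ft_force: [1.2, -0.5, -1.4]
width: 14.1
grasp_force: 30.0
```

Emit:
play_rows:
  dp:
    - [-5.3,-25,0]
    - [-5.3,-25,0]
    - [-5.3,-25,0]
    - [-5.3,-20,0]
    - [-3,-10,0]
    - [0,0,0]
    - [0,0,0]
    - [0,0,0]
  yaw: [-0.2,-0.1,0,0,0,0,0,0]

```text
t: 6.33
ee_pos: [499.4, -147.9, 183.9]
orientation: [-0.276, 3.129, 0.0]
ft_force: [-0.1, 0.3, -1.8]
width: 13.9
grasp_force: 30.0
```

Emit:
play_rows:
  dp:
    - [-3.2,-14,0]
    - [-3.2,-14,0]
    - [-3.2,-14,0]
    - [-3.2,-14,0]
    - [-3.2,-14,0]
    - [0,0,0]
    - [0,0,0]
    - [0,0,0]
  yaw: [0,0,0,0,0,0,0,0]

```text
t: 7.0
ee_pos: [483.4, -217.6, 183.6]
orientation: [0.277, -3.129, -0.001]
ft_force: [0.2, 0.3, -0.4]
width: 13.7
grasp_force: 30.0
```

```bash
python3 - <<'E'
from h import *
o=ctrl.get_obs();tc=np.array(o['ee_pos']);print(tc)
ts=[]
for n in('scene','top'):
    im=viewer.get_image(n);P=cloud(im)
    for t in('cap_center','tub_mouth','cap_lug'): print(n,t,[(np.round(x['location'],1).tolist(),round(x['conf'],2)) for x in models.landmark_of(im,t)][:3])
    T=im['T'];p=(tc-[0,0,30]-T[:3,3])@T[:3,:3];c=int(im['fx']*p[0]/-p[2]+im['cx']);r=int(-im['fy']*p[1]/-p[2]+im['cy']);print(c,r)
    h=np.hypot(P[...,0]-tc[0],P[...,1]-tc[1])
    m=(h<65)&(P[...,2]>165)&(P[...,2]<184)
    q=P[m];print(n,len(q),np.histogram(q[:,2],bins=range(165,186,3))[0])
    d=q[(q[:,2]>172)&(q[:,2]<184)][:,:2]-tc[:2]
    if len(d)>20:
        # outer boundary circle fit r=50
        b=d; a=np.degrees(np.arctan2(b[:,1],b[:,0]))
        e=[]
        for k in range(-180,180,8):
            s=b[(a>=k)&(a<k+8)]
            if len(s): e.append(s[np.argmax(np.hypot(*s.T))])
        e=np.array(e);e=e[np.hypot(*e.T)>42]
        from scipy.optimize import least_squares
        f=least_squares(lambda v:np.hypot(*(e-v[:2]).T)-v[2],[0,0,49.],loss='soft_l1');print('disc offset',f.x.round(2),len(e))
    ts.append(cv2.resize(im['pixels'][r-40:r+40,c-40:c+40,::-1],(400,400),interpolation=cv2.INTER_CUBIC))
cv2.imwrite('pics/hand.png',np.hstack(ts))
E
```

```text
[ 483.44900462 -217.6159773   183.61841182]
scene cap_center [([184.7, 183.4], 0.88), ([424.3, 180.3], 0.71)]
scene tub_mouth [([193.9, 200.6], 0.76), ([114.8, 222.3], 0.51)]
scene cap_lug [([194.0, 199.1], 0.77), ([400.1, 255.3], 0.67), ([131.1, 283.2], 0.18)]
188 192
scene 531 [  1   1   6  62 198 221]
disc offset [ 0.95 -2.08 49.11] 39
top cap_center [([193.9, 153.4], 0.71), ([141.9, 196.0], 0.63), ([358.0, 240.2], 0.55)]
top tub_mouth []
top cap_lug [([149.4, 211.7], 0.81), ([197.9, 143.4], 0.59)]
354 238
top 64 [ 0  0 10 19 19 13]
disc offset [-0.35 -4.08 46.82] 9
```

View pics/hand.png

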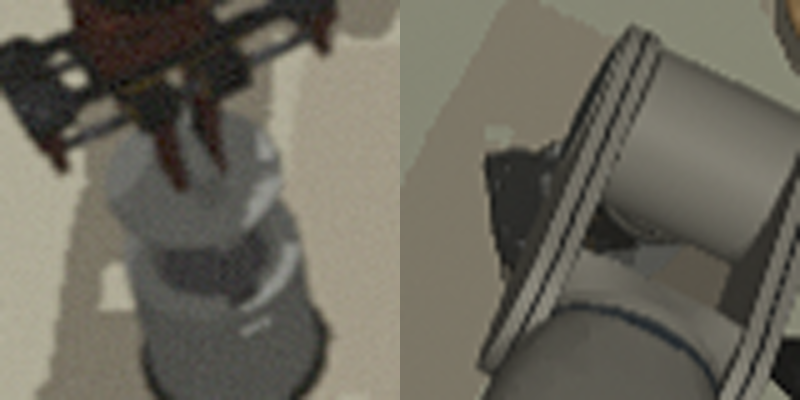

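```bash
python3 - <<'E'
from h import *
from scipy.optimize import least_squares
def fit(P,c0,zl,zh,lab):
    h=np.hypot(P[...,0]-c0[0],P[...,1]-c0[1]); q=P[(h<62)&(P[...,2]>zl)&(P[...,2]<zh)]
    d=q[:,:2]-c0; a=np.degrees(np.arctan2(d[:,1],d[:,0])); e=[]
    for k in range(-180,180,6):
        s=d[(a>=k)&(a<k+6)]
        if len(s): e.append(s[np.argmax(np.hypot(*s.T))])
    e=np.array(e); e=e[np.hypot(*e.T)>40]
    f=least_squares(lambda v:np.hypot(*(e-v[:2]).T)-v[2],[0,0,50.],loss='soft_l1')
    print(lab,len(e),(f.x+[*c0,0]).round(2),'resid',np.abs(f.fun).mean().round(2))
f0=np.load('i0.npz')
for n in('top','scene'):
    P=cloud({k:f0[n+k] for k in('range_z','fx','fy','cx','cy','T')})
    fit(P,(590,271.5),63,74,n+' cap0'); fit(P,(483.5,-217.7),105,115,n+' tub0')
im=viewer.get_image('scene');P=cloud(im)
for b in((172,180),(172,182),(174,181)): fit(P,(483.4,-217.6),*b,'hand')
g=(P[...,2]>172)&(P[...,2]<181)&(np.hypot(P[...,0]-483.4,P[...,1]+217.6)<45)
q=P[g];A=np.c_[q[:,:2]-[483.4,-217.6],np.ones(len(q))];print('plane',np.linalg.lstsq(A,q[:,2],rcond=None)[0].round(3))
E
```

```text
top cap0 59 [589.32 271.7   48.24] resid 1.19
top tub0 60 [ 482.87 -217.25   50.38] resid 0.83
scene cap0 58 [588.67 270.5   48.95] resid 1.59
scene tub0 60 [ 482.54 -218.53   51.23] resid 1.35
hand 49 [ 483.15 -220.24   48.11] resid 1.73
hand 52 [ 483.2  -220.35   48.56] resid 1.47
hand 51 [ 483.02 -220.46   48.51] resid 1.72
plane [-1.00000e-03 -2.00000e-03  1.78674e+02]
```

Emit:
play_rows:
  dp:
    - [0,0,-10]
    - [0,0,-12]
    - [0,0,-12]
    - [0,0,-7]
    - [0,0,-4]
    - [0,0,-3]
    - [0,0,-2]
    - [0,0,0]
  yaw: [0,0,0,0,0,0,0,0]

```text
t: 8.12
ee_pos: [483.2, -218.8, 133.5]
orientation: [0.276, -3.129, -0.0]
ft_force: [0.4, -0.8, -1.6]
width: 13.4
grasp_force: 30.0
```

Emit:
play_rows:
  dp:
    - [0.2,1,0]
    - [0,0,-2]
    - [0,0,-2]
    - [0,0,-2]
    - [0,0,-2]
    - [0,0,0]
    - [0,0,0]
  yaw: [0,0,0,0,0,0,0]

```text
t: 8.7
ee_pos: [483.8, -217.9, 125.9]
orientation: [-0.276, 3.129, -0.001]
ft_force: [1.4, 0.3, 3.3]
width: 13.8
grasp_force: 30.0
```

Emit:
play_rows:
  dp:
    - [0,0,-1.5]
    - [0,0,-1.5]
    - [0,0,-1]
    - [0,0,0]
    - [0,0,0]
  yaw: [0,0,0,0,0]

```text
t: 9.12
ee_pos: [483.8, -217.9, 121.8]
orientation: [-0.276, 3.129, -0.001]
ft_force: [2.1, 0.9, 3.6]
width: 13.9
grasp_force: 30.0
```

Emit:
play_rows:
  dp:
    - [0,0,-0.7]
    - [0,0,0]
    - [0,0,0]
  yaw: [0,0,0]

```text
t: 9.37
ee_pos: [483.9, -217.9, 121.5]
orientation: [-0.276, 3.128, -0.001]
ft_force: [1.1, 0.6, 7.8]
width: 13.8
grasp_force: 30.0
```

Emit:
play_rows:
  dp:
    - [0,0,0.3]
    - [0,0,0]
    - [0,0,0]
    - [0,0,0]
    - [0,0,0]
    - [0,0,0]
    - [0,0,0]
    - [0,0,0]
  yaw: [-3,-4,-4,-4,-4,-4,-4,-4]

```text
t: 10.03
ee_pos: [482.6, -218.2, 121.4]
orientation: [-0.574, -3.087, 0.002]
ft_force: [-1.4, -2.1, 7.9]
width: 14.3
grasp_force: 30.0
```

Emit:
play_rows:
  dp:
    - [0.5,0.3,0]
    - [0,0,0]
    - [0,0,0]
    - [0,0,0]
    - [0,0,0]
    - [0,0,0]
    - [0,0,0]
    - [0,0,0]
  yaw: [-4,-4,-4,-4,-4,-4,-4,-4]

```text
t: 10.7
ee_pos: [482.5, -217.4, 121.3]
orientation: [-1.403, -2.808, 0.002]
ft_force: [-4.3, -1.3, 9.9]
width: 13.9
grasp_force: 30.0
```

Emit:
play_rows:
  dp:
    - [0.3,0.2,0]
    - [0,0,0]
    - [0,0,0]
    - [0,0,0]
    - [0,0,0]
    - [0,0,0]
    - [0,0,0]
    - [0,0,0]
  yaw: [-4,-4,-4,-4,-4,-4,-3,0]

```text
t: 11.37
ee_pos: [482.5, -216.8, 121.3]
orientation: [-2.018, -2.403, 0.002]
ft_force: [-4.4, 0.2, 11.8]
width: 13.9
grasp_force: 30.0
```

```bash
python3 -c "
from h import *
o=ctrl.get_obs();print(o['moment'],o['ee_pos'],o['qpos'],o['ft_force'])"
```

```text
[0.42787791 0.84174128 0.19115392] [ 482.51789603 -216.77134549  121.27677703] [-4.44413737e-01  4.31447581e-01  1.90861957e+00 -7.46102692e-04
  8.05039238e-01 -6.17529393e-01] [-4.35853163  0.22530002 11.80683523]
```

Emit:
play_rows:
  dp:
    - [0.5,-0.4,0.5]
    - [0,0,0.5]
    - [0,0,0]
  yaw: [-1.5,0,0]

```text
t: 11.62
ee_pos: [481.8, -216.7, 121.4]
orientation: [-2.044, -2.378, 0.004]
ft_force: [-6.5, 1.4, 5.9]
width: 14.1
grasp_force: 30.0
```

Emit:
play_rows:
  dp:
    - [0,0,0]
    - [0,0,0]
    - [0,0,0]
    - [0,0,0]
    - [0,0,0]
    - [0,0,0]
  yaw: [0,0,0,0,0,0]
  gripper: 0

```text
t: 12.12
ee_pos: [484.7, -217.6, 122.2]
orientation: [-2.049, -2.381, 0.0]
ft_force: [-1.1, -0.7, 0.0]
width: 50.6
grasp_force: 0.0
```

Emit:
play_rows:
  dp:
    - [0,0,5]
    - [0,0,20]
    - [0,0,30]
    - [0,0,30]
    - [-10,25,20]
    - [-10,35,0]
    - [-10,35,0]
    - [-10,35,0]
  yaw: [0,0,0,0,0,0,0,0]

```text
t: 12.78
ee_pos: [444.3, -86.7, 228.2]
orientation: [2.05, 2.379, 0.001]
ft_force: [0.2, 0.5, 0.1]
width: 87.8
grasp_force: 0.0
```

Emit:
play_rows:
  dp:
    - [-10,35,0]
    - [-10,35,0]
    - [0,35,0]
    - [0,35,0]
    - [0,35,0]
    - [0,20,0]
    - [0,0,0]
    - [0,0,0]
  yaw: [0,0,0,0,0,0,0,0]

```text
t: 13.45
ee_pos: [424.6, 108.2, 227.6]
orientation: [2.046, 2.384, 0.0]
ft_force: [0.1, -0.5, -0.2]
width: 87.4
grasp_force: 0.0
```

```bash
python3 - <<'E'
from h import *
ts=[]
for n,(c,r) in(('scene',(191,200)),('top',(350,240))):
    im=viewer.get_image(n);P=cloud(im)
    h=np.hypot(P[...,0]-483.4,P[...,1]+217.6)
    for lo,hi in((112,126),(138,156)):
        q=P[(h<56)&(P[...,2]>lo)&(P[...,2]<hi)]
        if len(q)>5:
            w,v=np.linalg.eigh(np.cov(q[:,:2].T));A=np.c_[q[:,:2]-[483.4,-217.6],np.ones(len(q))]
            print(n,lo,len(q),np.median(q,0).round(1),q.mean(0).round(1),'ang',np.degrees(np.arctan2(v[1,1],v[0,1])).round(1),np.linalg.lstsq(A,q[:,2],rcond=None)[0].round(3))
    ts.append(cv2.resize(im['pixels'][r-40:r+40,c-40:c+40,::-1],(400,400),interpolation=cv2.INTER_CUBIC))
cv2.imwrite('pics/end.png',np.hstack(ts)); print(ctrl.get_obs()['t'])
E
```

```text
scene 112 600 [ 494.7 -218.8  120.3] [ 490.4 -218.3  120.1] ang -148.5 [-1.00000e-02  7.00000e-03  1.20133e+02]
scene 138 128 [ 485.9 -216.1  148.1] [ 485.3 -216.7  147.6] ang 99.1 [-2.92000e-01 -5.20000e-02  1.48236e+02]
top 112 599 [ 479.1 -215.3  119.3] [ 482.4 -214.8  119.2] ang -168.9 [ 4.00000e-03 -4.00000e-03  1.19221e+02]
top 138 83 [ 482.7 -214.5  148.4] [ 482.9 -214.3  148.7] ang 99.6 [1.43000e-01 2.20000e-02 1.48677e+02]
13.55
```

View pics/end.png

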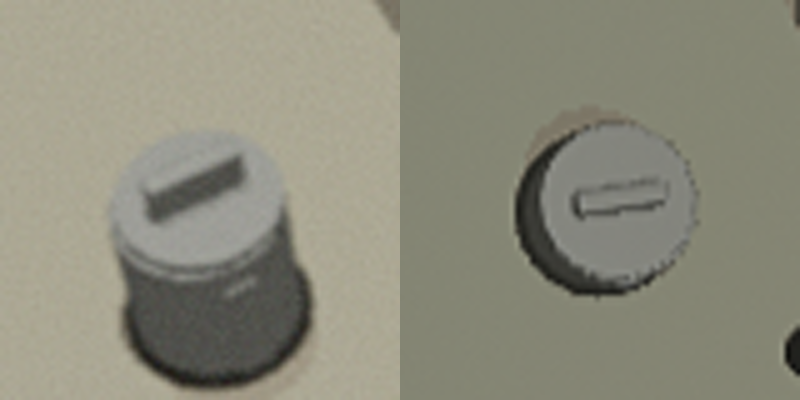

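The cap sits flat at the locked height, about 120 mm. Its wing is at 99°, against the 100° that is square to the slots.

```bash
python3 -c "
from workcell import ticket
print(ticket.close_job())"
```

```text
the job is handed in; nothing more can be done
None
```

The cap is on the container, turned about a quarter turn clockwise to the locked position and let go. The final pictures put its centre about 120 mm up and its wing within about 1° of square to the slots. The basket, whisk and trivet were not touched, and the job was handed in at about 13.6 s (no verdict was returned).

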